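Fit a hole saw to its arbor

TASK

Fit the 60 mm hole saw to the arbor that stands upright in the vise: lower it over the pilot drill and the hub, turn it gently on the drive pins until both drop into their holes, then press it down past the ball catch until its back lies flush on the drive plate, and let go. Do not force it onto the pins, and leave the other hole saws and the loose hand tools where they are.

Things in the scene. Friction and masses are not known exactly. Their poses are not given: they have to be found in the camera images.
- saw60: the hole saw to fit: plain steel cup, 60 mm outside diameter, 50 mm high, wall 3 mm, about 0.2 kg, standing on its back, open upwards, teeth round the rim. Origin: centre of the back's underside; z up. The 8 mm thick back has a 15.5 mm centre hole and two 7.5 mm holes for the drive pins on its own x axis, 17 mm either side of the centre (a half turn makes no difference)
- saw76: a bigger hole saw of the same kind, not wanted: 76 mm diameter, 50 mm high. Origin: centre of its underside
- saw44: a smaller hole saw, not wanted: 44 mm diameter, 48 mm high. Origin: centre of its underside
- saw32: the smallest hole saw, not wanted: 32 mm diameter, 46 mm high. Origin: centre of its underside
- vise: low grey machine vise bolted to the bench, jaws 58 mm high and 100 mm wide along its y, its screw with a cross bar reaching 185 mm from the origin along its -x. Origin: on the bench straight below the arbor's axis
- saw60_rim (a point): centre of the 60 mm saw's rim, 50 mm above its underside. The outside is smooth and round: it can be pinched across any diameter, best 10 to 20 mm below the rim
- arbor_seat (a point): centre of the top face of the arbor's drive plate (48 mm diameter), 85 mm above the bench, where the saw's back must lie. z is the arbor's axis, up; x and y are those of the vise, not of the arbor. From the plate rise the two drive pins, a hub 14 mm in diameter and 20.5 mm high (top 4 mm tapered), and on the hub the pilot drill. The arbor does not turn under a gentle touch
- pin_tops (a point): point on the arbor's axis level with the tops of the drive pins, 15 mm above the plate; axes as the vise. The pins stand opposite each other, 17 mm from the axis, 6 mm diameter, top 3 mm tapered. Their line lies at an unmeasured angle, 10 to 75 degrees anticlockwise (from above) of this x: see it or feel for it. Until both pins enter their holes the saw rests here. Over 80 N on the arbor is too much
- ball_catch (a point): point on the arbor's axis 12.6 mm above the plate; axes as the vise. Two spring balls in the hub hold the saw: with the pins in their holes, the saw's underside meets the balls here. It takes a downward push of some 7 to 15 N to pass them; then the saw slides down to the plate, where the balls keep it
- pilot_tip (a point): tip of the pilot drill, on the arbor's axis 60 mm above the plate; the drill is 6.4 mm in diameter
- tape: tape measure lying among the tools, 70 mm long, 62 mm high; leave it. Origin: under its middle
- pliers: combination pliers, 180 mm long, lying flat; leave them. Origin: under the middle
- screwdriver: screwdriver, 200 mm long, lying flat; leave it
- wrench: spanner, 180 mm long, lying flat; leave it

How it is judged:
On the way, in this order (a step that is already met when the one before it is completed fails the run):
1. the 60 mm hole saw has been lifted clear of the bench (height (world z) of saw60 above 0.07 m), for 0.2 s.
2. it has been lowered over the pilot drill, upright (horizontal distance between saw60 and arbor_seat below 0.007 m and z of saw60 in the frame of arbor_seat below 0.05 m and angle between saw60's own z axis and vertical below 0.2 rad), for 0.1 s.
At the end, for the whole second after the job is handed in: the 60 mm hole saw sits on the arbor, released and at rest, over both drive pins and past the ball catch: its underside within 2 mm of the drive plate, centred within 2.5 mm of the arbor's axis and upright within 3 degrees (z of saw60 in the frame of arbor_seat between -0.003 and 0.002 m and horizontal distance between saw60 and arbor_seat below 0.0025 m and angle between saw60's own z axis and vertical below 0.05 rad and linear speed of saw60 below 0.02 m/s); the robot touches nothing.
It fails at once if the saw is forced against the arbor or the vise with more than 80 N (contact force between saw60 and vise above 80 N).
It fails at once if another hole saw is shifted by more than 25 mm (distance of any of saw76, saw44, saw32 from where it was at the start of the episode above 0.025 m).
It fails at once if a loose hand tool is shifted by more than 40 mm (distance of any of tape, pliers, screwdriver, wrench from where it was at the start of the episode above 0.04 m).
It also fails if it takes over 58 s, if anything falls off the work surface, if the arm or the gripper's body presses on something with over 40 N, if the wrist force passes 120 N, or if a joint passes its speed limit or range.

ROBOT

A 6-joint arm with a two-finger parallel gripper is mounted at the origin on the work surface. World frame = base frame: x ahead of the robot, y to its left, z up, the work surface at z = 0. Lengths are in m, angles in rad, forces in N, time in s.
With the tool pointing down it reaches from about 0.35 to 0.775 m from the base axis. Payload 7.3 kg.
Tool frame: the origin (TCP) lies midway between the tips of the shut fingers; the grasp point (between the pads) lies 19 mm behind it; z points along the fingers, y is the direction in which the jaws open and shut (so a half turn about z gives the same grasp; the last joint's range is limited). The gripper opens to 92 mm and grips with 3 to 60 N. Pads are 19 mm wide; open, the fingers measure 130 mm over their backs; the gripper's body (75 mm by 190 mm) begins 47 mm behind the grasp point.
Start: joints at [-1.354, 0.342, 1.524, -0, 1.275, -0.146], TCP at [0.186, -0.491, 0.227] pointing down, gripper open.
Joint ranges: [-2.53, 2.53], [-0.77, 2.02], [0.04, 2.7], [-1, 4.14], [0.28, 2.66], [-3.11, 3.11]. Speed limits (rad/s): [2.57, 2.57, 3.14, 3.14, 3.14, 3.14].

INTERFACE

Orientations are given as a unit quaternion [x, y, z, w].
In Python, from rig import * gives the robot as it stands.
- The arm moves only by the shell command python3 -m jog 'ROWS'. ROWS is JSON, a list of rows, each a list of 7 numbers: the turn, a rotation vector about the tool's x, y, z in degrees, then the shift along the tool's x, y, z in m, then the finger opening in m, from 0 to 0.0918. In form: [[wx, wy, wz, tx, ty, tz, claw], ...]. A call has 1 to 8 rows; each row is the pose to reach, as a shift and turn from the pose commanded when the call began, along the tool's axes at that moment; what a row does not reach only later rows make up. A row lasts 1/8 s, in which the tool goes at most 62.5 mm and 10.7 degrees, less where a joint would pass 70% of its speed; a pose out of reach is approached as far as the arm can. A call with a gripper value outside its range is refused whole. The fingers move at their own pace and stop on an object; the grip force is fixed at half the most. Time passes only in rows, so rows that repeat a pose let the fingers close. It gives the time, the measured TCP pose, the force and the opening at its end, in the units of the state.
- state(): the state, without advancing time (a new reading comes with each control period).
- get_image(name): name is "scene" or "top"; returns a dict with "img" (384x512x3 uint8, red, green, blue), "camera_matrix" (3x3 intrinsics, pixels), "rvec" (rotation vector, rad) and "tvec" (3), from world to camera coordinates, as OpenCV has them. Camera axes: x right, y down, z forward; pixel columns grow to the right and rows downward; lengths in m; the calibration is good to about 2 mm. A picture is of the moment at which its call begins. There is no depth.
- close_job(): hands the job in, once; it reports no verdict.
The state is a dict: "time": time; "joints": joint angles; "qvel": joint speeds; "effort": joint torques, N m; "eef_pos": TCP position; "eef_rot": TCP orientation; "wrist_force": force on the tool from outside, world axes, zero at the start; "torque": the same for the moment, N m; "gripper_width": finger opening in m.
Only numpy, scipy, OpenCV 4.12 (cv2) and the standard library are available. Lean on these libraries where they do the work, as an engineer would, in place of code of your own. Each camera call takes 0.05 s, during which the arm holds its last target.

## Working session

There is one attempt and no reset: what is moved stays moved. The work goes in short steps, Python scripts to look and compute and a shell command to move; the robot and the scene stay as the last step left them, time stands still between calls to the robot, and variables do not carry over. Pictures are saved under pics/ and viewed, and the job is handed in when it is done.

```bash
ls; mkdir -p pics; python3 - <<'E'
from rig import *
import cv2
for n in("scene","top"):
    d=get_image(n); cv2.imwrite(f"pics/{n}0.png",d["img"][:,:,::-1])
    print(n,d["camera_matrix"],d["rvec"],d["tvec"])
print(state())
E
```

```text
pics
scene [[490.41700186   0.         254.95527579]
 [  0.         490.41700186 193.4493354 ]
 [  0.           0.           1.        ]] [ 1.89925894  1.25243689 -0.66063   ] [-0.26250096 -0.20955184  1.64725618]
top [[458.53897558   0.         268.68684668]
 [  0.         458.53897558 186.79581247]
 [  0.           0.           1.        ]] [ 2.17051879 -2.14087916  0.14336788] [0.03397018 0.60299276 1.03751116]
{'time': 0.1, 'joints': array([-1.35401457e+00,  3.42637726e-01,  1.52489939e+00, -1.01696602e-06,
        1.27539898e+00, -1.46006541e-01]), 'qvel': array([-0.00105321, -0.00288243, -0.00173521,  0.00142352, -0.00098795,
       -0.0003262 ]), 'effort': array([ 1.57555965e-03, -4.32004416e+01, -2.44694871e+01,  7.18942448e-02,
        5.26432588e-02, -2.73956039e-05]), 'eef_pos': array([ 0.18625386, -0.49047335,  0.22613012]), 'eef_rot': array([ 9.83592894e-01,  1.80401130e-01, -2.42518506e-05, -6.71287674e-04]), 'wrist_force': array([ 0.0380985 , -0.50304201, -1.12797002]), 'torque': array([-0.01662164, -0.02261361,  0.01007027]), 'gripper_width': 0.09161750664356297}
```

View pics/scene0.png

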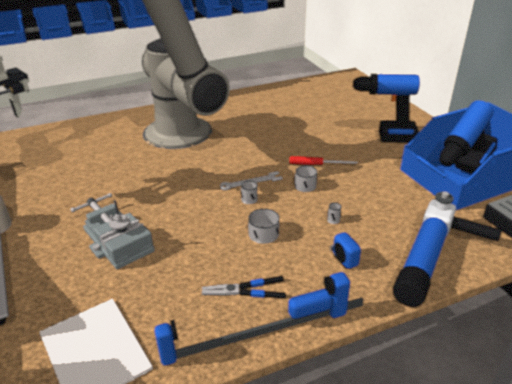

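View pics/top0.png

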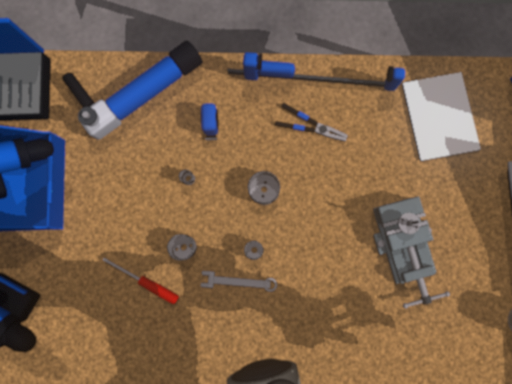

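The top view shows four cups. The biggest is at (264,188), so it is saw76. The one at (182,247) is saw60, with saw44 at (254,250) and saw32 at (187,177). The arbor in the vise is near (408,223). I'll zoom in next.

```bash
python3 - <<'E'
import cv2,numpy as np
t=cv2.imread("pics/top0.png");s=cv2.imread("pics/scene0.png")
f=lambda im,x,y,w,h,k:cv2.resize(im[y:y+h,x:x+w],None,fx=k,fy=k,interpolation=cv2.INTER_CUBIC)
a=f(t,365,185,80,60,5);b=f(t,150,220,80,60,5);c=f(s,70,190,80,60,5);d=f(s,270,150,80,60,5)
cv2.imwrite("pics/z0.png",np.vstack([np.hstack([a,b]),np.hstack([c,d])]))
E
```

```text
(no output)
```

View pics/z0.png

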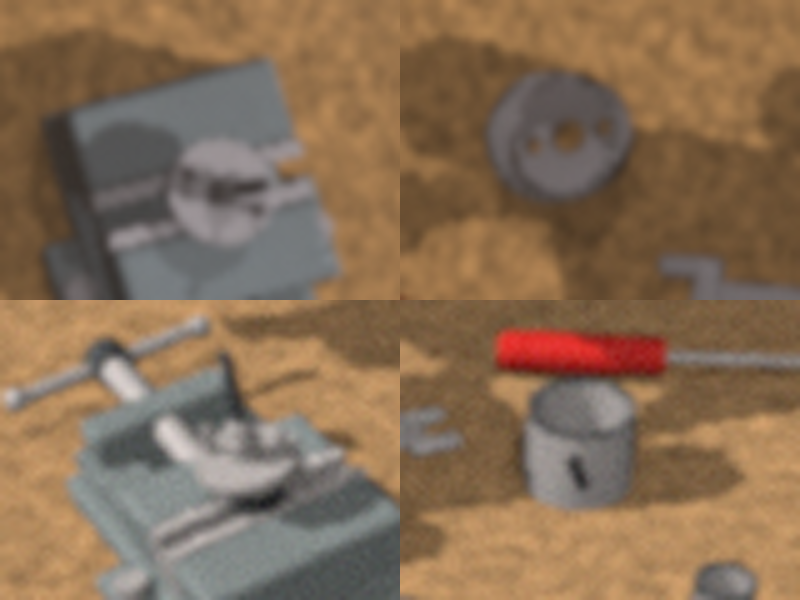

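```bash
cat > h.py <<'E'
import cv2,numpy as np
CAM={"scene":(np.array([[490.41700186,0,254.95527579],[0,490.41700186,193.4493354],[0,0,1]]),np.array([1.89925894,1.25243689,-0.66063]),np.array([-0.26250096,-0.20955184,1.64725618])),
"top":(np.array([[458.53897558,0,268.68684668],[0,458.53897558,186.79581247],[0,0,1]]),np.array([2.17051879,-2.14087916,0.14336788]),np.array([0.03397018,0.60299276,1.03751116]))}
def ray(n,u,v,z):
    K,r,t=CAM[n];R=cv2.Rodrigues(r)[0];c=-R.T@t;d=R.T@np.linalg.inv(K)@[u,v,1.]
    return c+d*(z-c[2])/d[2]
def proj(n,p):
    K,r,t=CAM[n];return cv2.projectPoints(np.array(p,float).reshape(-1,3),r,t,K,None)[0].reshape(-1,2)
def zoom(im,x,y,w,h,k): return cv2.resize(im[y:y+h,x:x+w],None,fx=k,fy=k,interpolation=cv2.INTER_CUBIC)
def zc(n,z): # src pixel -> zoom
    pass
E
python3 - <<'E'
from h import *
for n in CAM:
    K,r,t=CAM[n];R=cv2.Rodrigues(r)[0];print(n,-R.T@t)
q=lambda x,y,x0,y0,k=5:((x+.5)/k-.5+x0,(y+.5)/k-.5+y0)
for z in(.004,):
  P=[ray("top",*q(a-400,b,150,220),z) for a,b in((533,145),(568,137),(605,127))]
  print(z,P, np.linalg.norm(P[0]-P[2]))
print("rim",ray("top",*q(560-400,135,150,220),.05))
print("seat",ray("top",*q(220,192,365,185),.085), ray("scene",*q(245,465-300,70,190),.085))
t=cv2.imread("pics/top0.png")
a=zoom(t,388,200,40,40,15); a=cv2.normalize(a,None,0,255,cv2.NORM_MINMAX)
s=cv2.imread("pics/scene0.png"); 
cv2.imwrite("pics/z1.png",a); cv2.imwrite("pics/z2.png",zoom(s,95,190,50,50,12))
E
```

```text
scene [ 1.45304084 -0.31253853  0.78566128]
top [0.46315755 0.04460532 1.1066522 ]
0.004 [array([0.45555497, 0.26039802, 0.004     ]), array([0.45955575, 0.24388441, 0.004     ]), array([0.46451901, 0.22643484, 0.004     ])] 0.03512622777795335
rim [0.46056196 0.23925539 0.05      ]
seat [ 0.51955014 -0.27025978  0.085     ] [ 0.52694299 -0.27211185  0.085     ]
```

View pics/z1.png

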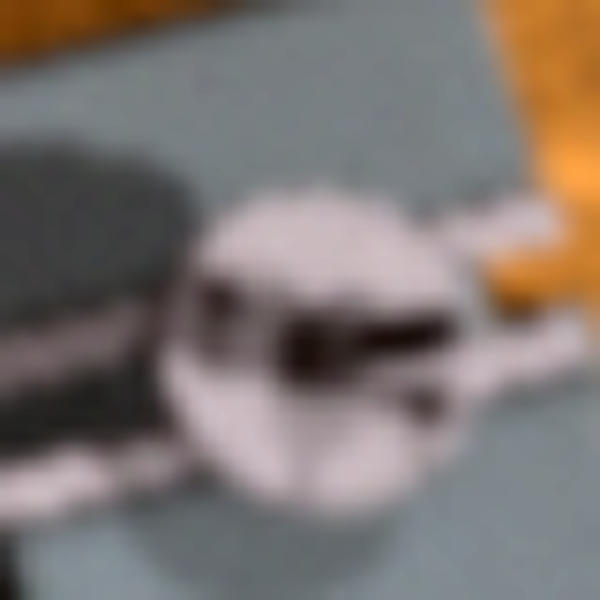

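View pics/z2.png

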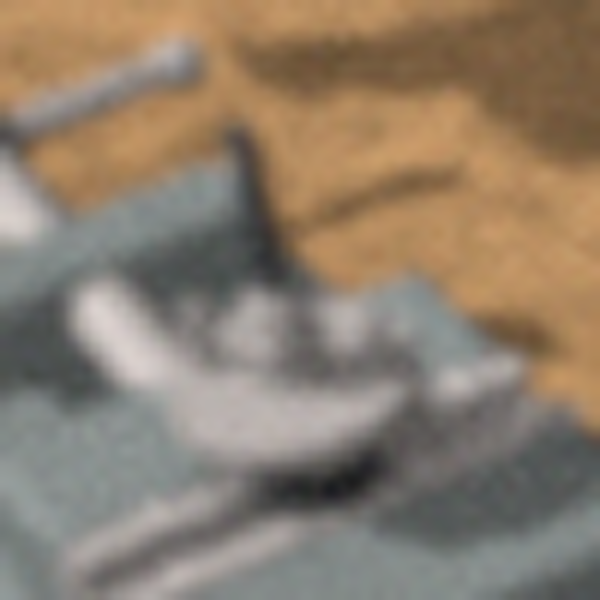

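```bash
python3 - <<'E'
from h import *
import cv2
c=ray("top",408.7,222.9,.085);print("seat",c)
a=cv2.imread("pics/z1.png");b=cv2.imread("pics/z2.png")
Z=lambda uv,x0,y0,k:tuple(int(round(i)) for i in((uv[0]-x0+.5)*k-.5,(uv[1]-y0+.5)*k-.5))
def dr(im,n,x0,y0,k,p,col):
    q=[Z(u,x0,y0,k) for u in proj(n,p)]
    for i,j in zip(q,q[1:]): cv2.line(im,i,j,col,1)
th=np.linspace(0,2*np.pi,40)
circ=lambda o,r:[o+np.array([r*np.cos(t),r*np.sin(t),0]) for t in th]
z=lambda h:np.array([0,0,h])
for im,n,x0,y0,k in((a,"top",388,200,15),(b,"scene",95,190,12)):
    dr(im,n,x0,y0,k,circ(c,.024),(0,255,0))
    dr(im,n,x0,y0,k,circ(c+z(.0205),.005),(255,0,0)); dr(im,n,x0,y0,k,[c+z(.02),c+z(.06)],(255,0,0))
    for s in(1,-1):
        w=np.radians(66); p=c+s*.017*np.array([np.cos(w),np.sin(w),0])
        dr(im,n,x0,y0,k,circ(p,.003),(0,0,255)); dr(im,n,x0,y0,k,circ(p+z(.015),.002),(0,255,255))
cv2.imwrite("pics/z3.png",np.hstack([a,b])[:,:1200] if 0 else cv2.resize(np.hstack([a,b]),(800,400)))
cv2.imwrite("pics/z4.png",a);
E
```

```text
seat [ 0.51977557 -0.2704885   0.085     ]
```

View pics/z3.png

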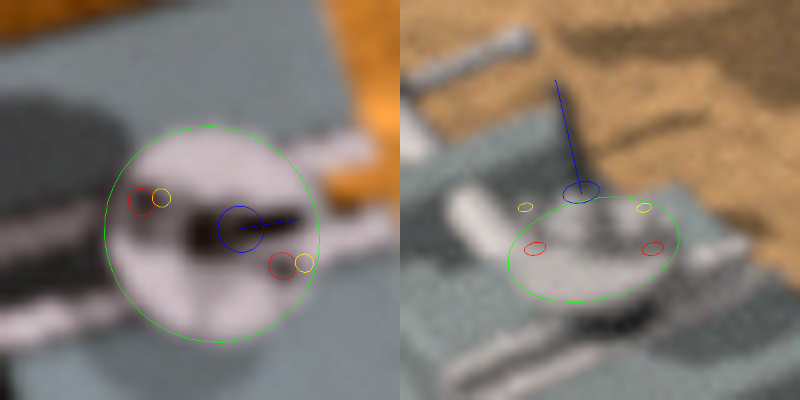

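View pics/z4.png

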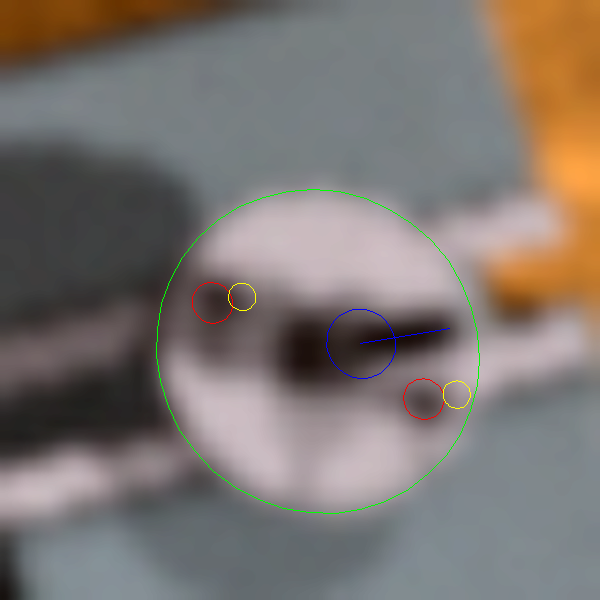

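```bash
python3 - <<'E'
from h import *
t=cv2.imread("pics/top0.png");s=cv2.imread("pics/scene0.png")
def mask(im,x,y,w,h):
    hsv=cv2.cvtColor(cv2.resize(im[y:y+h,x:x+w],None,fx=8,fy=8,interpolation=cv2.INTER_CUBIC),cv2.COLOR_BGR2HSV)
    m=(hsv[...,1]<75).astype(np.uint8)
    n,l,st,ce=cv2.connectedComponentsWithStats(m)
    i=1+np.argmax(st[1:,4]);m=(l==i).astype(np.uint8)
    c=max(cv2.findContours(m,0,2)[0],key=cv2.contourArea)[:,0,:].astype(float)
    return (c+.5)/8-.5+[x,y]
th=np.linspace(0,2*np.pi,90)
def hull(n,x,y):
    p=[[x+.03*np.cos(a),y+.03*np.sin(a),z] for a in th for z in(0,.05)]
    return proj(n,p)
for n,im,box in(("top",t,(160,228,46,40)),("scene",s,(288,160,36,36))):
    c=mask(im,*box); print(n,c.min(0),c.max(0))
    for xy in((.4596,.2439),(.459,.242)):
        h=hull(n,*xy);print(xy,h.min(0),h.max(0))
q=lambda x,y,x0,y0,k:((x+.5)/k-.5+x0,(y+.5)/k-.5+y0)
print("tip scene",ray("scene",*q(240,128,95,190,12),.145),"top",ray("top",*q(452,330,388,200,15),.145))
# triangulate tip
def P(n):
    K,r,t=CAM[n];return K@np.c_[cv2.Rodrigues(r)[0],t]
X=cv2.triangulatePoints(P("top"),P("scene"),np.array(q(452,330,388,200,15)).reshape(2,1),np.array(q(240,128,95,190,12)).reshape(2,1));print((X[:3]/X[3]).T)
E
```

```text
top [166.6875 234.0625] [196.0625 259.9375]
(0.4596, 0.2439) [166.39253749 233.7943304 ] [196.05154958 260.29633145]
(0.459, 0.242) [167.21421537 234.0687632 ] [196.83775939 260.5746736 ]
scene [293.8125 164.9375] [316.8125 191.5625]
(0.4596, 0.2439) [294.19906579 164.66344859] [316.72129718 191.67090395]
(0.459, 0.242) [293.49680418 164.70706918] [316.00327393 191.71777307]
tip scene [ 0.5228881  -0.26979973  0.145     ] top [ 0.51957037 -0.27088221  0.145     ]
[[ 0.51988259 -0.27045874  0.14333508]]
```

saw60 comes out at about (0.4597, 0.2435), with its hole axis at about 104.8° in world. The seat is at about (0.520, −0.2705), and the two cameras agree to a few mm. The pin line is at about 66° in world. I'll move to a point over saw60 and skirt the base on the way.

```bash
python3 -m jog '[[0,0,0,0.39,-0.265,0,0.0918],[0,0,0,0.39,-0.265,0,0.0918],[0,0,0,0.39,-0.265,0,0.0918],[0,0,0,0.39,-0.265,0,0.0918],[0,0,0,0.39,-0.265,0,0.0918],[0,0,0,0.39,-0.265,0,0.0918],[0,0,0,0.39,-0.265,0,0.0918],[0,0,0,0.39,-0.265,0,0.0918]]'
```

```text
time: 1.1
eef_pos: [0.4579, -0.102, 0.2265]
eef_rot: [0.983, 0.182, -0.0, -0.0]
wrist_force: [0.4, 0.5, -0.6]
gripper_width: 0.0918
```

```bash
cat >> h.py <<'E'
from scipy.spatial.transform import Rotation as Ro
def delta(target):
    from rig import state
    s=state();R=Ro.from_quat(s["eef_rot"]);print(s["time"],s["eef_pos"],"jawdeg",np.degrees(np.arctan2(*R.as_matrix()[[1,0],1])),"tilt",R.as_matrix()[:,2],"F",s["wrist_force"],"T",s["torque"],"w",s["gripper_width"])
    print("tool shift",R.inv().apply(np.array(target)-s["eef_pos"]))
E
python3 -c "
from h import *
delta([.4597,.2435,.12])"
```

```text
1.1 [ 0.45787091 -0.10204369  0.2264908 ] jawdeg -69.0652865654587 tilt [-2.25856648e-04  3.61663120e-04 -9.99999909e-01] F [ 0.37467368  0.48173974 -0.59581587] T [ 0.00626037 -0.02619696 -0.03412004] w 0.09180414906798785
tool shift [ 0.12518118 -0.32203559  0.10661535]
```

```bash
python3 -m jog '[[0,0,0,0.1252,-0.322,0.07,0.0918],[0,0,0,0.1252,-0.322,0.07,0.0918],[0,0,0,0.1252,-0.322,0.07,0.0918],[0,0,0,0.1252,-0.322,0.07,0.0918],[0,0,0,0.1252,-0.322,0.07,0.0918],[0,0,0,0.1252,-0.322,0.07,0.0918],[0,0,0,0.1252,-0.322,0.1,0.0918],[0,0,0,0.1252,-0.322,0.1,0.0918]]'
python3 -c "
from h import *
from rig import *
delta([.4597,.2435,.018])
for n in CAM:
    cv2.imwrite(f'pics/{n}1.png',get_image(n)['img'][:,:,::-1])
t=cv2.imread('pics/top1.png');s=cv2.imread('pics/scene1.png')
cv2.imwrite('pics/z5.png',np.hstack([zoom(t,120,200,100,100,4),zoom(s,260,100,100,100,4)]))
"
```

```text
time: 2.1
eef_pos: [0.4578, 0.2406, 0.1246]
eef_rot: [0.983, 0.181, -0.003, 0.001]
wrist_force: [-0.9, -0.3, -0.4]
gripper_width: 0.092
2.1 [0.45780266 0.24062159 0.12458109] jawdeg -69.14872309155358 tilt [-0.00535569 -0.00206633 -0.99998352] F [-0.91918468 -0.33275654 -0.39832464] T [0.01829777 0.02165056 0.03391937] w 0.0920451622310365
tool shift [ 0.0034094  -0.00201718  0.10656323]
```

View pics/z5.png

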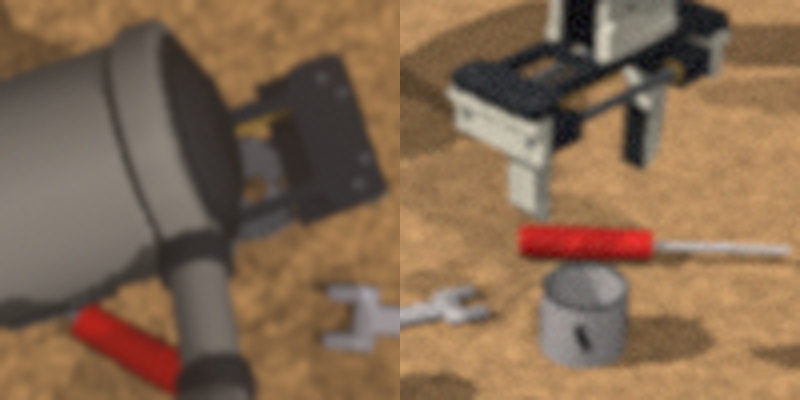

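Both fingers are in view and straddle the saw. Before descending I'll check predicted fingertips against the scene image.

```bash
python3 -c "
from h import *
from rig import *
delta([.4597,.2435,.018])
p=state()['eef_pos'];R=Ro.from_quat(state()['eef_rot']).as_matrix()
for s in(1,-1):
  for r in (.046,.065): 
    for x in(.0095,-.0095):
      u=proj('scene',p+R[:,1]*s*r+R[:,0]*x)[0];print(s,r,x,u,(u-[260,100]+.5)*4+[400,0])
"
```

```text
2.2 [0.45977268 0.2405177  0.12699987] jawdeg -69.23643259983592 tilt [-3.85814692e-04 -2.90135715e-04 -9.99999883e-01] F [-0.42568455  0.40178963 -0.49065964] T [-0.01769042 -0.09416705 -0.01581872] w 0.0915769867307255
tool shift [ 0.00103984 -0.00282903  0.10899902]
1 0.046 0.0095 [296.84946275 154.09432252] [549.39785099 218.37729008]
1 0.046 -0.0095 [291.47123895 151.42552013] [527.88495579 207.70208051]
1 0.065 0.0095 [291.83517151 156.79822275] [529.34068604 229.19289099]
1 0.065 -0.0095 [286.45702841 154.08327748] [507.82811364 218.33310991]
-1 0.046 0.0095 [319.99958883 141.61087706] [641.99835532 168.44350824]
-1 0.046 -0.0095 [314.6305764  139.15002852] [620.52230561 158.6001141 ]
-1 0.065 0.0095 [324.55991711 139.15177126] [660.23966845 158.60708503]
-1 0.065 -0.0095 [319.19457763 136.73090238] [638.77831051 148.92360952]
```

The prediction matches within about 1 px. Descending now.

```bash
python3 -m jog '[[0,0,0,0.001,-0.0028,0.03,0.0918],[0,0,0,0.001,-0.0028,0.06,0.0918],[0,0,0,0.001,-0.0028,0.09,0.0918],[0,0,0,0.001,-0.0028,0.109,0.0918],[0,0,0,0.001,-0.0028,0.109,0.0918],[0,0,0,0.001,-0.0028,0.109,0.0918]]'
python3 -c "
from h import *
from rig import *
delta([.4597,.2435,.018])"
```

```text
time: 2.95
eef_pos: [0.4608, 0.2438, 0.0191]
eef_rot: [0.984, 0.18, 0.001, -0.0]
wrist_force: [0.1, 0.6, 0.7]
gripper_width: 0.0916
2.95 [0.46080782 0.2437566  0.01910078] jawdeg -69.25385316858623 tilt [ 2.32447190e-03  7.19918201e-04 -9.99997039e-01] F [0.1160778  0.61870893 0.69912544] T [ 0.01519653 -0.01587789  0.04819843] w 0.09155745882820805
tool shift [-0.00112956 -0.00015262  0.00109802]
```

```bash
python3 -m jog '[[0,0,0,0,0,0,0.08],[0,0,0,0,0,0,0.07],[0,0,0,0,0,0,0.064],[0,0,0,0,0,0,0.05],[0,0,0,0,0,0,0.05],[0,0,0,0,0,0,0.05],[0,0,0,0,0,0,0.05]]'
python3 -c "
from h import *
from rig import *
delta([.4597,.2435,.018])"
```

```text
time: 3.82
eef_pos: [0.4597, 0.2438, 0.0178]
eef_rot: [0.984, 0.18, 0.0, 0.0]
wrist_force: [0.1, -0.3, 4.0]
gripper_width: 0.0596
3.825 [0.4596636  0.24377528 0.0178003 ] jawdeg -69.21281710344371 tilt [ 1.31694544e-04 -4.58028141e-05 -9.99999990e-01] F [ 0.11471773 -0.25242614  3.96135021] T [-0.096799    0.11075156  0.01120789] w 0.05961514542096399
tool shift [-6.36458024e-05  2.70296122e-04 -1.99681135e-04]
```

Gripped at 59.6 mm. Lifting now.

```bash
python3 -m jog '[[0,0,0,0,0,-0.02,0.05],[0,0,0,0,0,-0.06,0.05],[0,0,0,0,0,-0.11,0.05],[0,0,0,0,0,-0.16,0.05],[0,0,0,0,0,-0.2,0.05],[0,0,0,0,0,-0.2,0.05],[0,0,0,0,0,-0.2,0.05]]'
python3 -c "
from h import *
from rig import *
delta([.46,-.0,.218])
for n in CAM:
    cv2.imwrite(f'pics/{n}2.png',get_image(n)['img'][:,:,::-1])
s=cv2.imread('pics/scene2.png')
cv2.imwrite('pics/z6.png',zoom(s,240,60,110,110,5))
delta([.52,-.2705,.218])
"
```

```text
time: 4.7
eef_pos: [0.4589, 0.2435, 0.2163]
eef_rot: [0.984, 0.18, -0.001, 0.0]
wrist_force: [0.0, -0.3, -1.3]
gripper_width: 0.0598
4.7 [0.45886392 0.2434988  0.21634277] jawdeg -69.21309556220382 tilt [-2.19860823e-03 -8.72693830e-04 -9.99997202e-01] F [ 0.03948269 -0.30127004 -1.2797139 ] T [0.04515637 0.01176784 0.07508401] w 0.05981089236172338
tool shift [-0.08535762  0.22805194 -0.00144722]
4.8 [0.45868998 0.24342749 0.21579015] jawdeg -69.21237718408283 tilt [-0.00352569 -0.00135118 -0.99999287] F [-0.20486267  0.29876985 -1.97807987] T [-0.05201591  0.03525292  0.04182565] w 0.05983280932432459
tool shift [-0.12508399  0.50223129 -0.00173159]
```

View pics/z6.png

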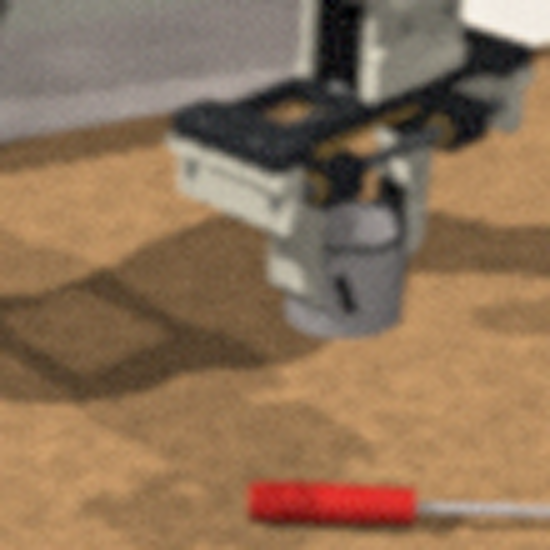

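It is held upright. I'll move over the arbor, turning 38.8° clockwise seen from above.

```bash
python3 -m jog '[[0,0,8,-0.0126,0.05,0,0.05],[0,0,16,-0.0283,0.1125,0,0.05],[0,0,24,-0.0435,0.173,0,0.05],[0,0,32,-0.059,0.235,0,0.05],[0,0,38.8,-0.074,0.295,0,0.05],[0,0,38.8,-0.0895,0.356,0,0.05],[0,0,38.8,-0.105,0.417,0,0.05],[0,0,38.8,-0.117,0.465,0,0.05]]'
python3 -c "
from h import *
delta([.52,-.2705,.218])
"
```

```text
time: 5.8
eef_pos: [0.5146, -0.2346, 0.216]
eef_rot: [0.988, -0.157, -0.001, -0.001]
wrist_force: [0.6, 0.4, -1.3]
gripper_width: 0.0595
5.8 [ 0.51463404 -0.2346422   0.21597119] jawdeg -108.07283799865208 tilt [-0.0023539   0.00146042 -0.99999616] F [ 0.57760271  0.43966329 -1.31744542] T [ 0.08829024 -0.04456503  0.02250699] w 0.059517899799148746
tool shift [ 0.01621966  0.03242268 -0.0020938 ]
```

```bash
python3 -m jog '[[0,0,0,0.0162,0.0324,0,0.05],[0,0,0,0.0162,0.0324,0,0.05],[0,0,0,0.0162,0.0324,0,0.05],[0,0,0,0.0162,0.0324,0,0.05]]'
python3 -c "
from h import *
from rig import *
for n in CAM:
    cv2.imwrite(f'pics/{n}3.png',get_image(n)['img'][:,:,::-1])
s=cv2.imread('pics/scene3.png');t=cv2.imread('pics/top3.png')
cv2.imwrite('pics/z7.png',np.hstack([zoom(s,60,110,110,130,4),zoom(t,360,160,90,130,4)]))
delta([.52,-.2705,.218])
"
```

```text
time: 6.3
eef_pos: [0.5206, -0.267, 0.2174]
eef_rot: [0.988, -0.156, -0.0, -0.0]
wrist_force: [-1.1, 1.6, -1.3]
gripper_width: 0.0595
6.4 [ 0.52076601 -0.26724704  0.21778547] jawdeg -107.93357116650905 tilt [-5.91603887e-05  7.11323991e-05 -9.99999996e-01] F [-0.07869941 -0.34735759 -1.7911206 ] T [ 0.07368893  0.03103741 -0.04909115] w 0.05947332833018196
tool shift [ 0.00027282  0.00333077 -0.00021472]
```

View pics/z7.png

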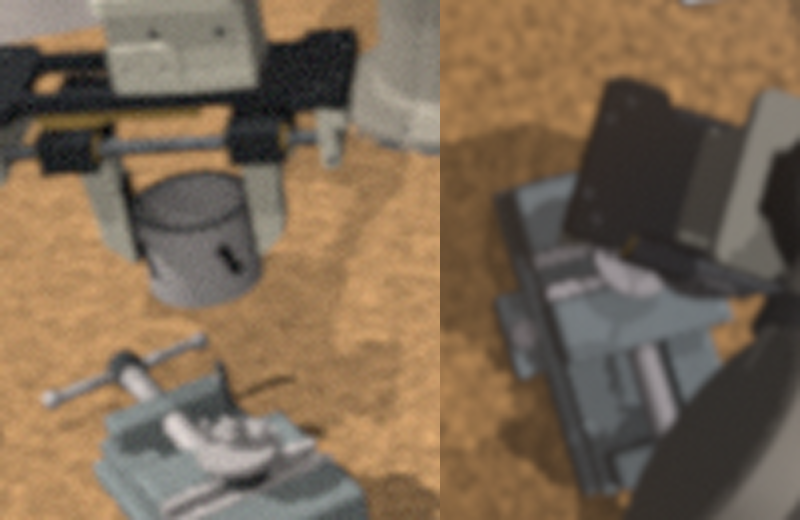

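```bash
python3 -m jog '[[0,0,0,0.0003,0.0033,0.02,0.05],[0,0,0,0.0003,0.0033,0.04,0.05],[0,0,0,0.0003,0.0033,0.046,0.05],[0,0,0,0.0003,0.0033,0.046,0.05],[0,0,0,0.0003,0.0033,0.046,0.05]]'
python3 -c "
from h import *
from rig import *
for n in CAM:
    cv2.imwrite(f'pics/{n}4.png',get_image(n)['img'][:,:,::-1])
s=cv2.imread('pics/scene4.png');t=cv2.imread('pics/top4.png')
delta([.52,-.2705,.17])
a=zoom(s,85,140,60,90,6)
p=state()['eef_pos']
th=np.linspace(0,2*np.pi,40)
def dr(pts,col):
    q=((proj('scene',pts)-[85,140]+.5)*6-.5).round().astype(np.int32);cv2.polylines(a,[q.reshape(-1,1,2)],False,col,1)
b=a.copy()
for h in(-.018,.032): dr([p+[.03*np.cos(i),.03*np.sin(i),h] for i in th],(0,0,255))
c=np.array([.52,-.2705,.085])
dr([c+[.024*np.cos(i),.024*np.sin(i),0] for i in th],(0,255,0)); dr([c,c+[0,0,.06]],(0,255,0))
cv2.imwrite('pics/z8.png',np.hstack([b,a]))
"
```

```text
time: 7.02
eef_pos: [0.5204, -0.2717, 0.1727]
eef_rot: [0.988, -0.156, 0.001, 0.0]
wrist_force: [-0.0, -0.4, -0.4]
gripper_width: 0.06
7.125 [ 0.52029826 -0.27169902  0.17257719] jawdeg -108.0047256155365 tilt [ 1.28020385e-03 -9.57495796e-04 -9.99998722e-01] F [ 0.49272387 -0.2977216  -2.14943669] T [0.08036145 0.04813428 0.00450772] w 0.059703549121394216
tool shift [-0.00065816 -0.00104944  0.00257565]
```

View pics/z8.png

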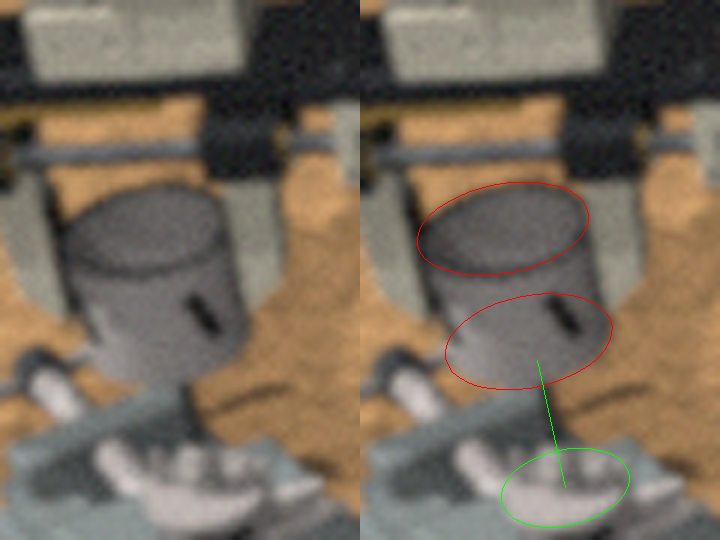

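The saw and arbor line up in the scene view within about 0.5 px. I'll lower it over the drill to just above the hub, watching the force.

```bash
python3 -m jog '[[0,0,0,-0.0007,-0.001,0,0.05],[0,0,0,-0.0007,-0.001,0.008,0.05],[0,0,0,-0.0007,-0.001,0.016,0.05],[0,0,0,-0.0007,-0.001,0.024,0.05],[0,0,0,-0.0007,-0.001,0.032,0.05],[0,0,0,-0.0007,-0.001,0.040,0.05],[0,0,0,-0.0007,-0.001,0.044,0.05],[0,0,0,-0.0007,-0.001,0.044,0.05]]'
python3 -c "
from h import *
from rig import *
for n in ['scene']:
    cv2.imwrite(f'pics/{n}5.png',get_image(n)['img'][:,:,::-1])
s=cv2.imread('pics/scene5.png')
delta([.52,-.2705,.128])
cv2.imwrite('pics/z9.png',zoom(s,85,150,60,80,7))
"
```

```text
time: 8.12
eef_pos: [0.5195, -0.2703, 0.1274]
eef_rot: [0.988, -0.157, -0.0, -0.0]
wrist_force: [0.8, 0.0, -2.6]
gripper_width: 0.0598
8.175 [ 0.51962638 -0.27044539  0.12776404] jawdeg -108.01552944644945 tilt [ 1.02414496e-04 -1.41593691e-04 -9.99999985e-01] F [ 0.0574919   0.31331002 -1.47442438] T [ 0.06982781  0.04398018 -0.06272399] w 0.05952002827071385
tool shift [ 3.72227112e-04 -6.35906681e-05 -2.35915784e-04]
```

View pics/z9.png

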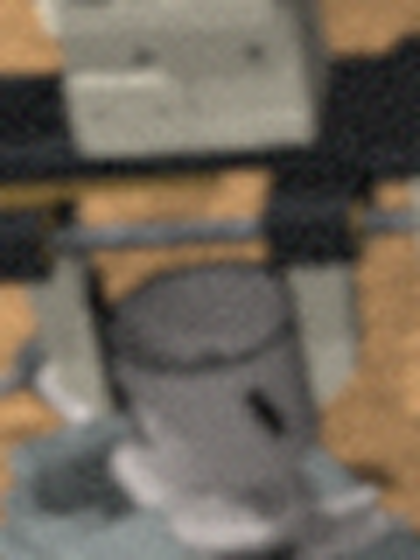

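It is down over the drill with no contact force. Next I'll feel onto the hub in small steps.

```bash
python3 -m jog '[[0,0,0,0,0,0.002,0.05],[0,0,0,0,0,0.004,0.05],[0,0,0,0,0,0.0055,0.05],[0,0,0,0,0,0.0055,0.05]]'
python3 -c "
from h import *
delta([.52,-.2705,.128])"
```

```text
time: 8.68
eef_pos: [0.5195, -0.2703, 0.1221]
eef_rot: [0.988, -0.157, -0.0, -0.0]
wrist_force: [-0.0, 0.7, -1.9]
gripper_width: 0.0601
8.675 [ 0.51949679 -0.27031888  0.12208724] jawdeg -108.01229168331407 tilt [-2.08649796e-04  4.86903362e-05 -9.99999977e-01] F [-0.04255007  0.69432174 -1.87618124] T [ 0.04415006  0.04675768 -0.00810116] w 0.060066178939772626
tool shift [ 5.33292047e-04  1.67469783e-05 -5.91287450e-03]
```

```bash
python3 -m jog '[[0,0,0,0,0,0.001,0.05],[0,0,0,0,0,0.002,0.05],[0,0,0,0,0,0.003,0.05],[0,0,0,0,0,0.003,0.05]]'
python3 -c "
from h import *
delta([.52,-.2705,.118])"
```

```text
time: 9.18
eef_pos: [0.5195, -0.2704, 0.1191]
eef_rot: [0.988, -0.157, -0.0, 0.0]
wrist_force: [0.2, -0.7, -1.5]
gripper_width: 0.0598
9.175 [ 0.51954551 -0.27037226  0.11913492] jawdeg -108.01284599948812 tilt [-6.56578201e-05 -2.40646153e-05 -9.99999998e-01] F [ 0.177772   -0.67639715 -1.46642705] T [ 0.02270903 -0.00031931  0.05253392] w 0.05982621319914423
tool shift [ 4.71773138e-04 -1.91137114e-05  1.13488907e-03]
```

```bash
python3 -m jog '[[0,0,0,0,0,0.001,0.05],[0,0,0,0,0,0.0015,0.05],[0,0,0,0,0,0.002,0.05],[0,0,0,0,0,0.002,0.05]]'
python3 -c "
from h import *
delta([.52,-.2705,.118])"
```

```text
time: 9.68
eef_pos: [0.5196, -0.2704, 0.1175]
eef_rot: [0.988, -0.157, 0.0, 0.0]
wrist_force: [0.5, 0.6, 0.2]
gripper_width: 0.0597
9.675 [ 0.51962034 -0.27042101  0.11745154] jawdeg -108.01462500969822 tilt [ 2.51074840e-04 -2.34756327e-04 -9.99999941e-01] F [0.48187231 0.59733207 0.249774  ] T [0.10892437 0.04974496 0.07607564] w 0.05974405591675938
tool shift [ 3.85649239e-04 -4.22208146e-05 -5.48346625e-04]
```

```bash
python3 -m jog '[[0,0,0,0,0,0.0005,0.05],[0,0,0,0,0,0.001,0.05],[0,0,0,0,0,0.001,0.05]]'
python3 -c "
from h import *
delta([.52,-.2705,.118])"
```

```text
time: 10.05
eef_pos: [0.52, -0.2707, 0.1162]
eef_rot: [0.988, -0.157, 0.001, 0.0]
wrist_force: [1.7, -1.1, -1.2]
gripper_width: 0.0597
10.05 [ 0.51998494 -0.27074052  0.11618191] jawdeg -108.02702592424997 tilt [ 1.09303459e-03 -8.60284428e-04 -9.99999033e-01] F [ 1.7446052  -1.06427911 -1.23933743] T [-0.2011008  -0.36472055 -0.14788504] w 0.05971821799698575
tool shift [-5.77336947e-05 -2.32501308e-04 -1.81827857e-03]
```

```bash
python3 -m jog '[[0,0,0,0,0,0.0005,0.05],[0,0,0,0,0,0.001,0.05],[0,0,0,0,0,0.001,0.05]]'
python3 -c "
from h import *
delta([.52,-.2705,.118])"
```

```text
time: 10.42
eef_pos: [0.52, -0.2708, 0.1158]
eef_rot: [0.988, -0.157, 0.001, 0.0]
wrist_force: [2.9, -2.0, 4.5]
gripper_width: 0.0599
10.425 [ 0.52000365 -0.27077116  0.1157693 ] jawdeg -108.02135603000123 tilt [ 0.00133864 -0.00104099 -0.99999856] F [ 2.88689256 -1.95588869  4.54166583] T [-0.26990274 -0.30632293 -0.1470182 ] w 0.05988998121707855
tool shift [-8.38019820e-05 -2.55439404e-04 -2.23098484e-03]
```

It is now about 2 mm below the pin tops. The side load and torque suggest a small correction, so I'll shift 0.6 mm along tool x and turn slightly clockwise.

```bash
python3 -m jog '[[0,0,0,0.0003,0.0001,0,0.05],[0,0,0,0.0006,0.0002,0,0.05],[0,0,0,0.0006,0.0002,0,0.05]]'
python3 -c "
from h import *
delta([.52,-.2705,.118])"
python3 -m jog '[[0,0,0.7,0,0,0,0.05],[0,0,1.5,0,0,0,0.05],[0,0,1.5,0,0,0,0.05]]'
python3 -c "
from h import *
delta([.52,-.2705,.118])"
```

```text
time: 10.8
eef_pos: [0.5201, -0.2708, 0.1157]
eef_rot: [0.988, -0.157, 0.0, 0.0]
wrist_force: [0.4, -0.9, 4.9]
gripper_width: 0.0597
10.8 [ 0.52012084 -0.27084845  0.11565916] jawdeg -108.0181175000082 tilt [ 3.17833945e-04 -3.71014341e-04 -9.99999881e-01] F [ 0.44822523 -0.86899337  4.86480886] T [-0.13627157 -0.04801753 -0.22707334] w 0.05966238700990462
tool shift [-0.00022172 -0.00029339 -0.002341  ]
time: 11.18
eef_pos: [0.5199, -0.2707, 0.1148]
eef_rot: [0.986, -0.17, -0.0, -0.0]
wrist_force: [1.1, -0.8, -0.3]
gripper_width: 0.0595
11.175 [ 0.51994497 -0.27068756  0.11482339] jawdeg -109.51772939005491 tilt [-5.25127748e-04  1.93784762e-04 -9.99999843e-01] F [ 1.11912289 -0.81940217 -0.25262612] T [-0.27287316 -0.28193899  0.0143922 ] w 0.05953784891468433
tool shift [-1.25738126e-05 -1.95185649e-04 -3.17659769e-03]
```

The turn relieved the torque and the saw dropped 0.8 mm. I'll keep pressing gently.

```bash
python3 -m jog '[[0,0,0,0,0,0.0005,0.05],[0,0,0,0,0,0.001,0.05],[0,0,0,0,0,0.001,0.05]]'
python3 -c "
from h import *
delta([.52,-.2705,.118])"
```

```text
time: 11.55
eef_pos: [0.5201, -0.2707, 0.1143]
eef_rot: [0.986, -0.169, 0.0, 0.0]
wrist_force: [0.5, -0.5, 1.8]
gripper_width: 0.0593
11.55 [ 0.52006225 -0.27072519  0.11427323] jawdeg -109.50965853079829 tilt [ 2.10432780e-05 -7.00664342e-05 -9.99999997e-01] F [ 0.54515072 -0.4844986   1.76181502] T [-0.18726304 -0.22069992 -0.04301905] w 0.05931836991097624
tool shift [-0.00013372 -0.00019125 -0.00372679]
```

```bash
python3 -m jog '[[0,0,0,0,0,0.0007,0.05],[0,0,0,0,0,0.0014,0.05],[0,0,0,0,0,0.002,0.05],[0,0,0,0,0,0.002,0.05]]'
python3 -c "
from h import *
delta([.52,-.2705,.118])"
```

```text
time: 12.05
eef_pos: [0.5202, -0.2709, 0.1131]
eef_rot: [0.986, -0.169, 0.0, 0.0]
wrist_force: [-0.3, -0.1, 7.4]
gripper_width: 0.0598
12.05 [ 0.52017682 -0.27085774  0.11310707] jawdeg -109.506174699375 tilt [ 6.75121720e-04 -6.68525601e-04 -9.99999549e-01] F [-0.34467743 -0.09226265  7.44020099] T [0.01681748 0.02641735 0.04982791] w 0.05979150285831439
tool shift [-0.00028192 -0.00027618 -0.00489329]
```

```bash
python3 -m jog '[[0,0,0,0,0,0.0007,0.05],[0,0,0,0,0,0.0014,0.05],[0,0,0,0,0,0.002,0.05],[0,0,0,0,0,0.002,0.05]]'
python3 -c "
from h import *
delta([.52,-.2705,.118])"
```

```text
time: 12.55
eef_pos: [0.52, -0.2707, 0.11]
eef_rot: [0.986, -0.169, -0.0, -0.0]
wrist_force: [0.8, -0.9, 2.2]
gripper_width: 0.0596
12.55 [ 0.5200378  -0.27074949  0.1099756 ] jawdeg -109.51615374600914 tilt [-1.45471244e-04  5.63736533e-05 -9.99999988e-01] F [ 0.77161394 -0.93740391  2.2144508 ] T [-0.22458002 -0.23687071 -0.04553467] w 0.059586621607600476
tool shift [-0.00012022 -0.00022257 -0.00802438]
```

It passed the ball catch: it dropped 3 mm and the force fell. I'll slide it down to the plate.

```bash
python3 -m jog '[[0,0,0,0,0,0.0015,0.05],[0,0,0,0,0,0.003,0.05],[0,0,0,0,0,0.0045,0.05],[0,0,0,0,0,0.006,0.05],[0,0,0,0,0,0.006,0.05]]'
python3 -c "
from h import *
delta([.52,-.2705,.103])"
```

```text
time: 13.18
eef_pos: [0.52, -0.2707, 0.1035]
eef_rot: [0.986, -0.169, -0.0, -0.0]
wrist_force: [2.1, -2.0, -5.0]
gripper_width: 0.0596
13.175 [ 0.52000067 -0.2706967   0.10354782] jawdeg -109.51730573826414 tilt [-4.33002232e-04  3.24811457e-04 -9.99999854e-01] F [ 2.0779026  -1.95397526 -4.98814593] T [-0.40069097 -0.47350483 -0.03020868] w 0.05955331397053673
tool shift [-6.60640735e-05 -1.85086100e-04  5.47882063e-04]
```

```bash
python3 -m jog '[[0,0,0,0,0,0.0005,0.05],[0,0,0,0,0,0.001,0.05],[0,0,0,0,0,0.0015,0.05],[0,0,0,0,0,0.0015,0.05]]'
python3 -c "
from h import *
delta([.52,-.2705,.103])"
```

```text
time: 13.68
eef_pos: [0.5201, -0.2707, 0.1029]
eef_rot: [0.986, -0.169, 0.0, 0.0]
wrist_force: [2.1, -0.9, 0.7]
gripper_width: 0.06
13.675 [ 0.52008956 -0.27070933  0.10285572] jawdeg -109.50794827761095 tilt [ 1.07668311e-04 -1.29384784e-04 -9.99999986e-01] F [ 2.11116537 -0.94165886  0.7173949 ] T [-0.19935889 -0.3221724  -0.03251477] w 0.06001626445166767
tool shift [-0.0001543  -0.00016739 -0.00014431]
```

```bash
python3 -m jog '[[0,0,0,0,0,0.0007,0.05],[0,0,0,0,0,0.0014,0.05],[0,0,0,0,0,0.0014,0.05]]'
python3 -c "
from h import *
delta([.52,-.2705,.103])"
```

```text
time: 14.05
eef_pos: [0.5202, -0.2707, 0.1028]
eef_rot: [0.986, -0.169, 0.0, 0.0]
wrist_force: [-1.5, 0.7, 9.1]
gripper_width: 0.0597
14.05 [ 0.52016677 -0.27073707  0.10276823] jawdeg -109.5078050757235 tilt [ 8.11714784e-04 -6.37907905e-04 -9.99999467e-01] F [-1.5393297   0.66257917  9.09235275] T [ 0.11620323  0.2037309  -0.09631548] w 0.059736915126967056
tool shift [-0.00023614 -0.0001677  -0.00023206]
```

The hard stop is at the right height: TCP 0.1028 puts the saw underside at about 0.085. I'll ease off, release and withdraw straight up.

```bash
python3 -m jog '[[0,0,0,0,0,-0.0012,0.05],[0,0,0,0,0,-0.0012,0.065],[0,0,0,0,0,-0.0012,0.08],[0,0,0,0,0,-0.0012,0.0918],[0,0,0,0,0,-0.0012,0.0918],[0,0,0,0,0,-0.0012,0.0918]]'
python3 -c "
from h import *
delta([.52,-.2705,.203])"
```

```text
time: 14.8
eef_pos: [0.52, -0.2707, 0.1025]
eef_rot: [0.986, -0.169, -0.0, -0.0]
wrist_force: [-0.8, -0.0, -0.4]
gripper_width: 0.0915
14.8 [ 0.52002687 -0.27071202  0.10246451] jawdeg -109.51275590167063 tilt [-1.30825370e-04  4.59612626e-05 -9.99999990e-01] F [-0.79000961 -0.03249478 -0.35547026] T [ 0.08473098  0.03000055 -0.0390517 ] w 0.09147570596935178
tool shift [-0.00011009 -0.00019083 -0.10053548]
```

```bash
python3 -m jog '[[0,0,0,0,0,-0.02,0.0918],[0,0,0,0,0,-0.06,0.0918],[0,0,0,0,0,-0.11,0.0918],[0,0,0,0,0,-0.14,0.0918],[0,0,0,-0.06,0,-0.14,0.0918],[0,0,0,-0.12,0,-0.14,0.0918],[0,0,0,-0.12,-0.05,-0.14,0.0918],[0,0,0,-0.12,-0.1,-0.14,0.0918]]'
python3 -m jog '[[0,0,0,0,-0.06,0,0.0918],[0,0,0,0,-0.12,0,0.0918],[0,0,0,0,-0.15,0,0.0918],[0,0,0,0,-0.15,0,0.0918]]'
python3 -c "
from h import *
from rig import *
for n in CAM:
    cv2.imwrite(f'pics/{n}6.png',get_image(n)['img'][:,:,::-1])
s=cv2.imread('pics/scene6.png');t=cv2.imread('pics/top6.png')
def ov(a,n,x,y,k):
    th=np.linspace(0,2*np.pi,40)
    for h in(.085,.135):
        q=((proj(n,[[.52+.03*np.cos(i),-.2705+.03*np.sin(i),h] for i in th])-[x,y]+.5)*k-.5).round().astype(np.int32)
        cv2.polylines(a,[q.reshape(-1,1,2)],True,(0,0,255),1)
    return a
A=zoom(s,75,160,80,80,5);B=zoom(t,375,180,80,80,5)
cv2.imwrite('pics/z10.png',np.hstack([A,ov(B.copy(),'top',375,180,5)]))
cv2.imwrite('pics/z11.png',np.hstack([ov(A,'scene',75,160,5),B]))
cv2.imwrite('pics/f.png',t);delta([0,0,0])"
```

```text
time: 15.8
eef_pos: [0.44, -0.1359, 0.243]
eef_rot: [0.985, -0.171, 0.001, 0.0]
wrist_force: [0.9, -0.3, -0.1]
gripper_width: 0.0916
time: 16.3
eef_pos: [0.4907, 0.0067, 0.2424]
eef_rot: [0.986, -0.168, -0.0, -0.0]
wrist_force: [-0.5, -0.1, 0.9]
gripper_width: 0.0917
16.4 [0.4902205  0.00466136 0.24243431] jawdeg -109.47165936413857 tilt [-3.40665835e-04 -5.79634276e-04 -9.99999774e-01] F [ 0.15177483 -0.63734942 -0.31473761] T [ 0.00316583  0.02958014 -0.00808217] w 0.09148363202485929
tool shift [-0.46059821  0.16764508  0.24260396]
```

View pics/z10.png

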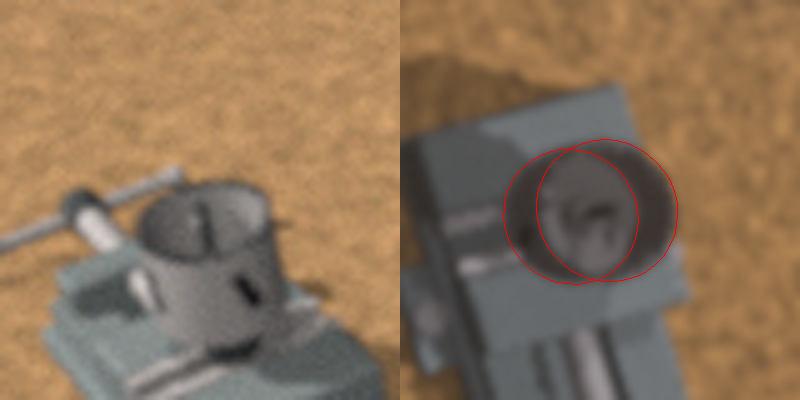

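View pics/z11.png

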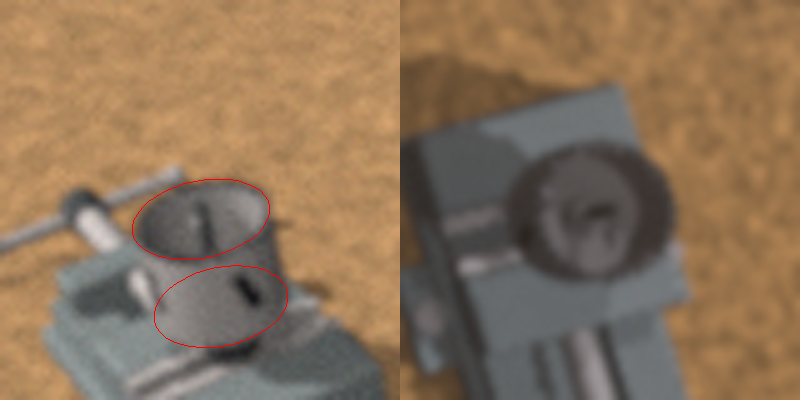

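View pics/f.png

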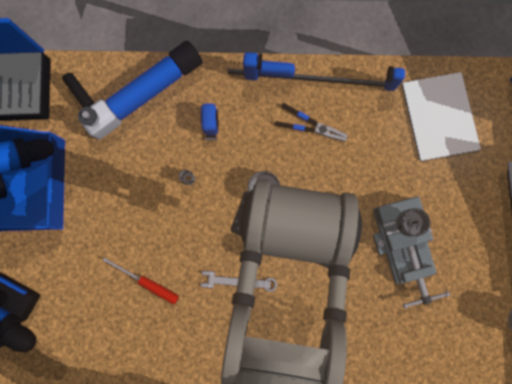

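The saw matches the predicted seated outlines in both views within about 1 px. The drill shows inside the cup, and the visible tools and saw32 haven't moved. I'm handing it in.

```bash
python3 -c "
from rig import *
print(close_job())"
```

```text
the job is handed in; nothing more can be done
None
```

The 60 mm hole saw is on the arbor, pressed past the ball catch and down on the drive plate, then released. I handed the job in at about 16.4 s.

- **Fitting:** I lifted the saw, turned it about 39° over the vise and lowered it over the drill and hub. A 0.6 mm side shift and a 1.5° clockwise turn freed it from the pins. The push at the ball catch was about 9 N.
- **Force:** the highest wrist reading was also about 9 N, against the 80 N limit. I only read forces at the end of each move, so a short peak between readings would not have shown.
- **Seating:** the arm met a firm stop with the tool centre at 0.1028 m, which puts the saw's underside at about 0.085 m, the plate height. After letting go, both camera views matched the seated, upright outline within about 1 pixel (2–3 mm). That is too coarse to confirm the 2–2.5 mm tolerances by sight alone; the firm stop and the drop past the catch are the better evidence.
- **Other items:** saw32, the tape, pliers, screwdriver and wrench look unmoved in the last top view. The arm hid saw76 and saw44 in that picture, so I did not check them at the end, but the gripper never went near either at low height.
- **Disagreement:** before fitting, the two cameras differed by 3–7 mm in x on the arbor's position. I used the top-camera and triangulated values, and the contact forces bore them out to about 0.5 mm.

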